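Lay the straightedge flush against the chopping board

TASK

Take the aluminium straightedge off its sloping rest and lay it flat on the worktop, flush along the chopping board's long near edge and centred on it, so that the edge can be checked for wear. Leave it lying there, without shifting the board or disturbing the egg cup, pepper mill or mug.

Things in the scene. Friction and masses are not known exactly. Their poses are not given: they have to be found in the camera images.
- rule: straightedge: flat aluminium blade 50 (x) by 200 (y) by 6 mm, 0.25 kg, tick marks on both long edges, which are alike; on top a dark wooden grip bar 16 mm wide (x), 90 mm long (y), from 6 to 49 mm above the underside. Origin: centre of the underside; z out of the top, y lengthwise. It starts on the rest, tilted 30 degrees about its length, top leaning to the robot and its left.
- rule_end_a (a point): middle of the straightedge's +y end, on the underside (0, +100 mm, 0 in its frame)
- rule_end_b (a point): middle of the straightedge's -y end, on the underside (0, -100 mm, 0 in its frame)
- rule_rest: fixed wooden easel-like rest on short legs, 100 by 150 mm, 86 mm high, with a deck 72 mm long sloping 30 degrees up towards its +x (away from the robot) and a lip 5 mm high along the deck's lower edge, on which the straightedge leans. Origin: centre of the foot on the worktop.
- board: loose wooden chopping board 170 (x) by 280 (y) by 16 mm, about 2 kg, pale with two dark stripes, flat on the worktop. Origin: centre of the underside, z up. Its long near edge is the straight upright side face at x = -85 mm in its frame; its other long edge is not the one meant.
- board_edge (a point): middle of the board's long near edge, at the foot of that side face
- egg_cup: wooden egg cup, 47 mm across, 57 mm tall, standing loose on the far right part of the board; origin at its foot
- pepper_mill: wooden pepper mill, 58 mm across, 170 mm tall, standing loose on the worktop in front; origin at its foot
- mug: white enamel mug with a blue rim, 82 mm across, 80 mm tall, standing loose near the front right; origin at its foot
- coffee_mill: fixed obstacle: wooden box coffee mill, 160 by 200 mm, 236 mm high with its crank, between the rest and the board; origin at its foot
- clip_jar: fixed obstacle: glass clip-top storage jar with reddish contents, about 95 mm across, 133 mm high, in front of the board; origin at its foot
- hinged_tin: fixed obstacle: dark green shut tin box, 140 by 200 mm, 103 mm high, left of and nearer than the rest; origin at its foot

How it is judged:
By the outcome, as a careful person would: the job done as asked, in the order asked, and still so for the second after the job is handed in, with the robot touching nothing.
It also fails if it takes over 54 s, if anything falls off the work surface, if the arm or the gripper's body presses on something with over 40 N, if the wrist force passes 120 N, or if a joint passes its speed limit or range.

ROBOT

A 7-joint arm with a two-finger parallel gripper is mounted at the origin on a cart in front of the work surface, level with it; the furniture and walls round the work are solid. World frame = base frame: x ahead of the robot, y to its left, z up, the work surface at z = 0. Lengths are in m, angles in rad, forces in N, time in s.
With the tool pointing down it reaches from about 0.425 to 0.925 m from the base axis. Payload 6.8 kg.
Tool frame: the origin (TCP) lies midway between the tips of the shut fingers; the grasp point (between the pads) lies r.grip_point_offset behind it (r.grip_point_offset is the distance from the TCP to the grasp point, in m); z points along the fingers, y is the line along which they close (so a half turn about z gives the same grasp; the last joint's range is limited). The gripper opens to 85 mm and grips with 20 to 120 N. Pads are 22 mm wide; open, the fingers measure 114 mm over their backs; the gripper's body (76 mm by 85 mm) begins 54 mm behind the grasp point. The pads swing forward as they close: fully open they stand 13 mm farther back than shut.
Start: joints at [1.039, 0.477, 0.022, 1.555, -0.011, 1.109, -0.083], TCP at [0.278, -0.615, 0.201] pointing down, gripper open.
Joint ranges: [-2.96, 2.96], [-0.34, 2.1], [-1.41, 1.46], [0.24, 2.44], [-1.37, 4.51], [0.17, 1.92], [-2.96, 2.96]. Speed limits (rad/s): [2.39, 2.39, 3.14, 3.14, 3.14, 3.14, 3.14].

INTERFACE

Orientations are given as a rotation vector (axis times angle).
In Python, from bench import r gives the robot as it stands. The module is installed in compiled form; this text tells all that it offers.
- The arm moves only by the shell command python3 -m crank 'ROWS' [FORCE]. ROWS is JSON, a list of rows, each a list of 5 numbers: the shift along the world's x, y, z in units of 200 mm (1.0 is 200 mm), then the turn about the world's z in units of 45 degrees (1.0 is 45 degrees), then the opening, from -1 (shut) to 1 (fully open). In form: [[dx, dy, dz, turn, jaw], ...]. A call has 1 to 8 rows; each row shifts and turns the commanded pose from where the row before left it; what a row does not reach is not made up. A row lasts 1/12 s, in which the tool goes at most 41.7 mm and 7.16 degrees, less where a joint would pass 70% of its speed; a pose out of reach is approached as far as the arm can. A call with a number of a shift or a turn outside -1 to 1 is refused whole. A call with a gripper value outside its range is refused whole. The fingers move at their own pace and stop on an object; FORCE is the grip in N (left out, the last holds). Time passes only in rows, so rows that do not move let the fingers close. It gives the time, the measured TCP pose, the force, the opening and the grip force at its end, in the units of the state.
- r.get_obs(): the state, without advancing time (a new reading comes with each control period).
- r.grab_frame(name): name is "scene" or "side" or "wrist"; returns the picture (384x512x3 uint8, blue, green, red); there is no depth.
- r.camera_model(name): a dict with "fx", "fy", "cx", "cy" (pixels), "distortion" ([k1, k2, p1, p2, k3] as OpenCV has them; the pictures are not rectified), "R" (3x3) and "t" (3): a world point X has camera coordinates R X + t. Camera axes: x right, y down, z forward; pixel columns grow to the right and rows downward; lengths in m; the calibration is good to about 2 mm. A picture is of the moment at which its call begins: read the wrist's pose just before it. camera_model takes no time and is no camera call; for the wrist camera it gives the pose at the moment of the call.
- r.hand_in(): hands the job in; it is judged then, once.
The state is a dict: "clock": time; "joints": joint angles; "qvel": joint speeds; "tau": joint torques, N m; "tcp_pos": TCP position; "orientation": TCP orientation; "contact_force": force on the tool from outside, world axes, zero at the start; "moment": the same for the moment, N m; "grip_width": finger opening in m; "gripper_force": force on a finger pad.
Only numpy, scipy, OpenCV 4.12 (cv2) and the standard library are available. Lean on these libraries where they do the work, as an engineer would, in place of code of your own. Each camera call takes 0.05 s, during which the arm holds its last target. There are 200 camera calls.

## Working session

There is one attempt and no reset: what is moved stays moved. The work goes in short steps, Python scripts to look and compute and a shell command to move; the robot and the scene stay as the last step left them, time stands still between calls to the robot, and variables do not carry over. Pictures are saved under pics/ and viewed, at most 10 in all, crops included, and the job is handed in when it is done.

```bash
mkdir -p pics; cat > h.py <<'E'
import numpy as np, cv2
from bench import r
def cam(n):
    c=r.camera_model(n); K=np.array([[c['fx'],0,c['cx']],[0,c['fy'],c['cy']],[0,0,1]]);return K,np.array(c['distortion'],float),np.array(c['R']),np.array(c['t'])
def ray(C,uv):
    K,d,R,t=C; p=cv2.undistortPoints(np.array(uv,float).reshape(-1,1,2),K,d).reshape(-1,2)
    v=np.c_[p,np.ones(len(p))]@R; return -R.T@t, v/np.linalg.norm(v,axis=1)[:,None]
def onz(C,uv,z):
    o,v=ray(C,uv); return o+v*((z-o[2])/v[:,2])[:,None]
def proj(C,X):
    K,d,R,t=C; return cv2.projectPoints(np.array(X,float).reshape(-1,1,3),cv2.Rodrigues(R)[0],t,K,d)[0].reshape(-1,2)
def tri(C1,u1,C2,u2):
    o1,v1=ray(C1,[u1]);o2,v2=ray(C2,[u2]);A=np.c_[v1[0],-v2[0]];s=np.linalg.lstsq(A,o2-o1,rcond=None)[0]
    a,b=o1+s[0]*v1[0],o2+s[1]*v2[0];return (a+b)/2,np.linalg.norm(a-b)
E
python3 - <<'E'
from h import *
o=r.get_obs();print({k:np.round(v,4).tolist() for k,v in o.items()},r.grip_point_offset)
for n in("scene","side","wrist"):
    C=cam(n);print(n,np.round(-C[2].T@C[3],3),np.round(C[2][2],3),C[0][0,0])
    np.save(f"pics/{n}0.npy",f:=r.grab_frame(n));cv2.imwrite(f"pics/{n}0.png",f)
a=np.hstack([cv2.imread(f"pics/{n}0.png") for n in("scene","side")]);
for n in("scene","side"): cv2.imwrite(f"pics/{n}0x.png",cv2.resize(cv2.imread(f"pics/{n}0.png"),(800,600)))
E
```

```text
{'clock': 0.0, 'joints': [1.0389, 0.4778, 0.0223, 1.5565, -0.0115, 1.1093, -0.0831], 'qvel': [-0.0007, -0.0013, -0.001, 0.0009, -0.0009, 0.0004, 0.0007], 'tau': [0.0006, -59.6438, 1.6082, -28.1189, 0.0125, 0.0094, -0.0], 'tcp_pos': [0.2773, -0.6147, 0.2003], 'orientation': [-3.0696, -0.6605, 0.0008], 'contact_force': [1.1453, -0.1052, 0.4671], 'moment': [-0.0423, 0.0284, -0.0179], 'gripper_force': 0.0, 'grip_width': 0.0853} 0.0187
scene [-0.275 -1.212  0.778] [ 0.507  0.733 -0.454] 486.4744718624901
side [ 0.588 -1.443  0.962] [-0.04   0.842 -0.538] 487.1876822321405
wrist [ 0.343 -0.585  0.374] [-0.258 -0.115 -0.959] 278.515669390383
```

View pics/scene0x.png

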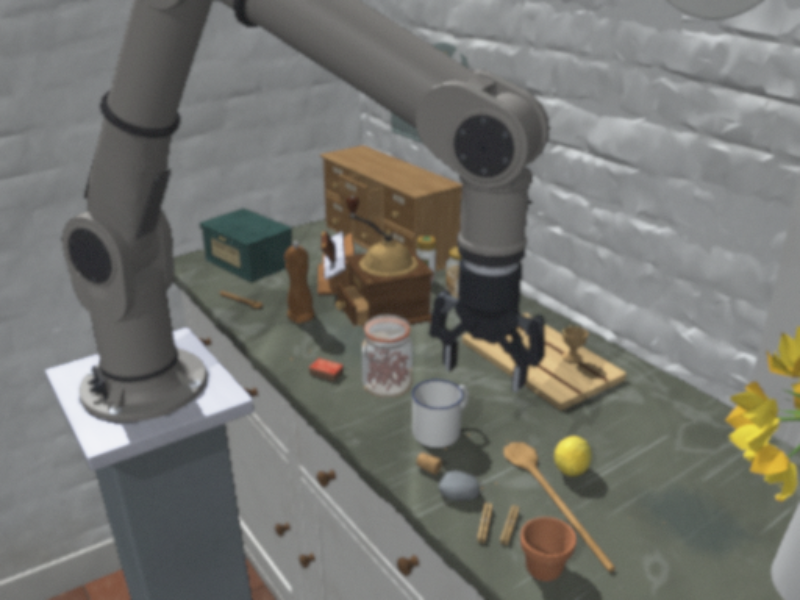

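View pics/side0x.png

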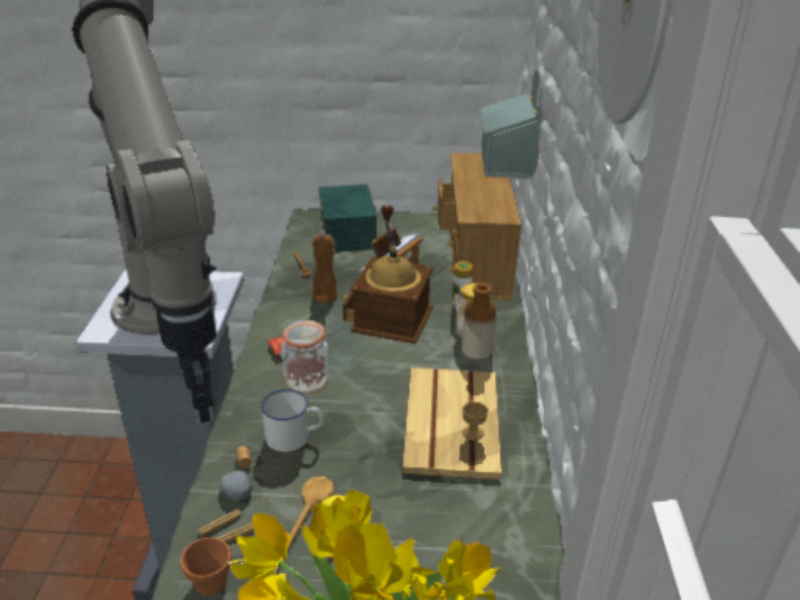

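The scene and side views show the board unobstructed (side view 800 px corners about (410,369), (495,371), (500,475), (404,472)). The rest and rule are mostly hidden behind the coffee mill, at scene ≈(335,258) and side ≈(395,245). The mug, jar and pepper mill stand in front.

```bash
python3 - <<'E'
from h import *
S=cam("side");Q=cam("scene");k=512/800
b=np.array([[410,369],[495,371],[500,475],[404,472]])*k
print("board",onz(S,b,.016).round(3).tolist())
f=np.load("pics/side0.npy");hsv=cv2.cvtColor(f,cv2.COLOR_BGR2HSV)
m=cv2.inRange(hsv,(8,50,120),(30,255,255));m[:, :250]=0;m[:,330:]=0;m[:228]=0;m[315:]=0
c=max(cv2.findContours(m,0,2)[0],key=cv2.contourArea);print(cv2.contourArea(c),cv2.approxPolyDP(c,4,True).reshape(-1,2).tolist())
print("mill base side",onz(S,np.array([[350,328],[417,338],[432,305]])*k,0).round(3).tolist())
print("jar foot",onz(S,np.array([[306,388]])*k,0).round(3),"mug",onz(S,np.array([[286,448]])*k,0).round(3),"pepper",onz(S,np.array([[325,300]])*k,0).round(3), "tin",onz(S,np.array([[340,248],[377,246]])*k,0).round(3).tolist())
print("rule z.08 scene",onz(Q,np.array([[335,258]])*k,.08).round(3),"side",onz(S,np.array([[400,243]])*k,.08).round(3))
for a,u in zip(("scene","side"),((310,210,480,340),(300,170,540,350))):
    x=[int(v*k) for v in u];g=cv2.imread(f"pics/{a}0.png")[x[1]:x[3],x[0]:x[2]];cv2.imwrite(f"pics/{a}0c.png",cv2.resize(g,(790,int(790*g.shape[0]/g.shape[1])) ,interpolation=2)[:600])
a,b=[cv2.resize(cv2.imread(f"pics/{n}0c.png"),(400,300)) for n in("scene","side")];cv2.imwrite("pics/crop0.png",np.hstack([a,b]))
E
```

```text
board [[0.575, -0.228, 0.016], [0.746, -0.223, 0.016], [0.737, -0.51, 0.016], [0.574, -0.513, 0.016]]
3572.5 [[263, 235], [258, 298], [320, 302], [317, 239], [301, 256], [298, 237]]
mill base side [[0.438, -0.07, 0.0], [0.587, -0.098, 0.0], [0.618, 0.035, 0.0]]
jar foot [[ 0.372 -0.283  0.   ]] mug [[ 0.36  -0.452  0.   ]] pepper [[0.369 0.039 0.   ]] tin [[0.377, 0.291, 0.0], [0.473, 0.309, 0.0]]
rule z.08 scene [[0.488 0.122 0.08 ]] side [[0.537 0.182 0.08 ]]
```

View pics/crop0.png

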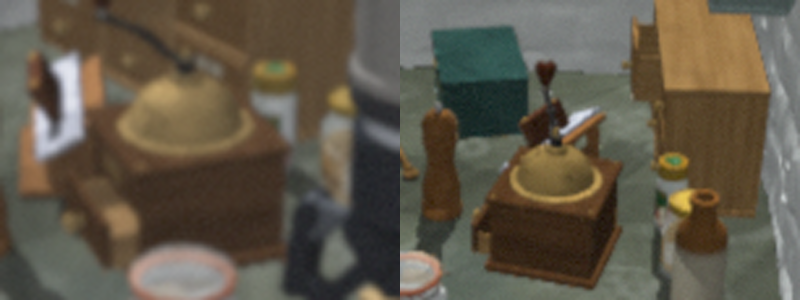

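Crop: the blade is bright, with the dark grip bar leaning to the robot. The coffee mill's crank knob stands close to it. I'll move up and across for a wrist view over the rest, and triangulate the knob first.

```bash
python3 -m crank '[[0,0,0.2,0,1],[0.08,0.15,0.1,0,1],[0.1,0.16,0.08,0,1],[0.1,0.16,0.08,0,1],[0.1,0.16,0.08,0,1],[0.1,0.16,0.08,0,1],[0.1,0.16,0.08,0,1],[0.1,0.16,0.08,0,1]]'
python3 - <<'E'
from h import *
S=cam("side");Q=cam("scene");k=512/800
print("knob",tri(Q,np.array([352,206])*k,S,np.array([387,214])*k),"hub",tri(Q,np.array([389,240])*k,S,np.array([393,257])*k))
E
```

```text
clock: 0.82
tcp_pos: [0.414, -0.3915, 0.358]
orientation: [-3.071, -0.661, 0.0]
contact_force: [-0.3, -0.4, 0.2]
grip_width: 0.0852
gripper_force: 0.0
knob (array([0.50974159, 0.078204  , 0.20980761]), np.float64(0.002308790097818625)) hub (array([ 0.52911807, -0.03182546,  0.16434538]), np.float64(0.004268339110153079))
```

```bash
python3 -m crank '[[0.02,0.19,0.06,0,1],[0.02,0.19,0.06,0,1],[0.02,0.19,0.06,0,1],[0.02,0.19,0.06,0,1],[0.02,0.19,0.06,0,1],[0.02,0.19,0.06,0,1],[0.02,0.19,0,0,1],[0.02,0.19,0,0,1]]'
python3 -m crank '[[0.02,0.19,0,0,1],[0.02,0.19,0,0,1],[0.02,0.19,0,0,1],[0.02,0.19,0,0,1],[0,0.19,0,0,1],[0,0.1,0,0,1],[0,0,0,0,1],[0,0,0,0,1]]'
python3 - <<'E'
from h import *
C=cam("wrist");f=r.grab_frame("wrist");np.savez("pics/w1.npz",f=f,K=C[0],d=C[1],R=C[2],t=C[3]);cv2.imwrite("pics/w1.png",cv2.resize(f,(800,600)));print(-C[2].T@C[3])
E
```

```text
clock: 1.48
tcp_pos: [0.4455, -0.0874, 0.4301]
orientation: [3.07, 0.66, 0.002]
contact_force: [0.7, 0.2, -0.2]
grip_width: 0.0853
gripper_force: 0.0
clock: 2.15
tcp_pos: [0.4613, 0.1215, 0.429]
orientation: [3.07, 0.665, -0.001]
contact_force: [0.1, -0.5, 0.7]
grip_width: 0.0853
gripper_force: 0.0
[0.52644769 0.15169748 0.6027804 ]
```

View pics/w1.png

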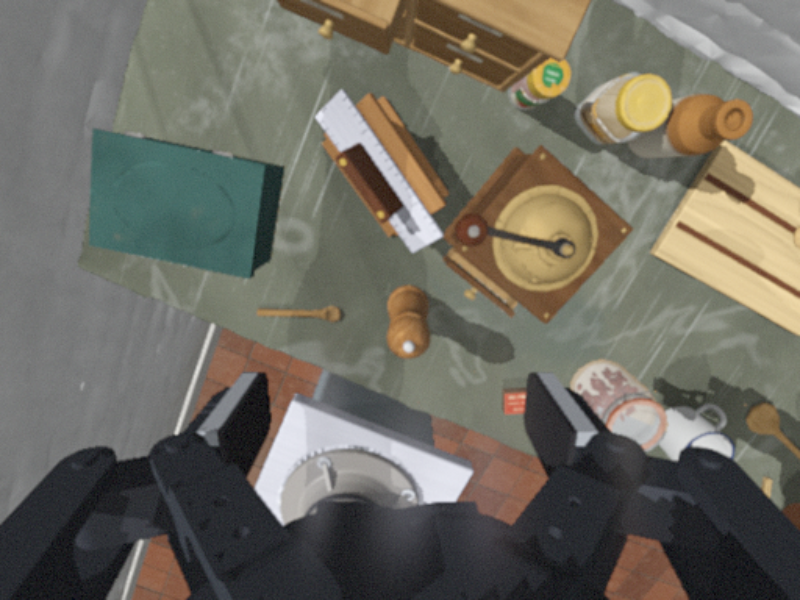

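Wrist view: blade corners at about (342,90), (317,117), (415,250), (442,237). The dark bar runs between (352,150) and (385,215), its top leaning to the lower left. The knob is at (472,228), right of the rule's end. I'll take a second viewpoint now.

```bash

python3 -m crank '[[0.04,0.19,0,0,1],[0.04,0.19,0,0,1],[0.04,0.15,0,0,1],[0,0,0,0,1],[0,0,0,0,1]]'
python3 - <<'E'
from h import *
C=cam("wrist");f=r.grab_frame("wrist");np.savez("pics/w2.npz",f=f,K=C[0],d=C[1],R=C[2],t=C[3])
g1=np.load("pics/w1.npz")["f"]
p=onz(C,[[0,0]],0)
# crops around rule in both views
A=g1[45:175,190:300]
z=np.load("pics/w1.npz");C1=(z["K"],z["d"],z["R"],z["t"])
u=proj(C,onz(C1,[[243,109]],.06))[0];print(u)
x,y=int(u[0])-55,int(u[1])-65;x,y=max(x,0),max(y,0)
print("crop2",x,y)
B=f[y:y+130,x:x+110]
cv2.imwrite("pics/w12.png",np.hstack([cv2.resize(A,(396,468),interpolation=2),cv2.resize(B,(396,468),interpolation=2)]))
E
```

```text
clock: 2.62
tcp_pos: [0.486, 0.2264, 0.4286]
orientation: [3.071, 0.661, -0.002]
contact_force: [-0.5, -1.3, 0.6]
grip_width: 0.0859
gripper_force: 0.0
[287.41347763 144.08598685]
crop2 232 79
```

View pics/w12.png

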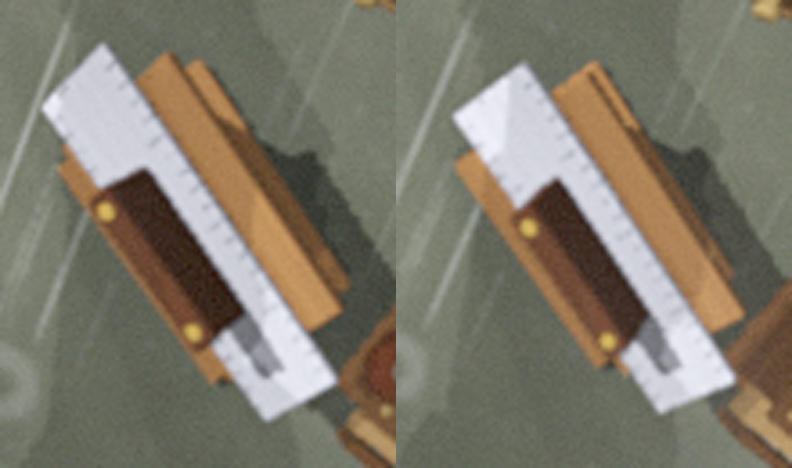

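Both crops: blade corners are sharp, with P1–P4 and the two brass pins on the bar's top face visible. Triangulating.

```bash
python3 - <<'E'
from h import *
def L(n):
    z=np.load(f"pics/{n}.npz");return (z["K"],z["d"],z["R"],z["t"])
C1,C2=L("w1"),L("w2")
a=np.array([[104,43],[43,103],[266,421],[337,383],[106,212],[193,332]])/3.6+[190,45]-.4
b=np.array([[129,62],[57,117],[264,413],[341,384],[133,228],[212,341]])/3.6+[232,79]-.4
P=[]
for u,v in zip(a,b):
    X,e=tri(C1,u,C2,v);P.append(X);print(X.round(4),round(e,4))
P=np.array(P)
n=np.linalg.norm
print("edges",n(P[0]-P[1]),n(P[2]-P[3]),n(P[0]-P[3]),n(P[1]-P[2]),"pins",n(P[4]-P[5]))
c=P[:4].mean(0);y=(P[0]+P[1]-P[2]-P[3]);y/=n(y);x=(P[0]+P[3]-P[1]-P[2]);x/=n(x);z=np.cross(x,y)
print("centre top",c,"x",x,"y",y,"z",z,"yaw y",np.degrees(np.arctan2(y[1],y[0])),"tilt",np.degrees(np.arccos(abs(z[2]))))
pm=(P[4]+P[5])/2;print("pin mid",pm,"pin yaw",np.degrees(np.arctan2(*(P[4]-P[5])[1::-1])),"pin rel centre",(pm-c)@x,(pm-c)@y,(pm-c)@z)
E
```

```text
[0.5834 0.2445 0.0809] 0.0003
[0.5456 0.2664 0.0579] 0.0025
[0.4449 0.0937 0.0575] 0.0002
[0.4821 0.0718 0.0856] 0.0006
[0.5121 0.2104 0.1061] 0.0003
[0.4775 0.15   0.1069] 0.0
edges 0.04928666054072855 0.05151676702252046 0.2003002238198143 0.1998654930926857 pins 0.06967968995533654
centre top [0.51398132 0.16909281 0.07049752] x [ 0.74372125 -0.4349808   0.50761246] y [ 0.50496208  0.863075   -0.01071623] z [-0.43344627  0.26429494  0.86153602] yaw y 59.66923985744875 tilt 30.510512389009268
pin mid [0.49479974 0.18018381 0.10645187] pin yaw 60.171889428464645 pin rel centre -0.0008392532110612326 -0.0004988972926724712 0.042221448905905797
```

The measurement agrees with the text: blade 50×200 mm, tilt 30.5°, pins at 42+6 mm. The rule's length lies at 60°. The bar's top centre is at (0.495, 0.180, 0.1065). I'll turn +35.7° and go to above the bar.

```bash

python3 -m crank '[[0.01,-0.05,-0.15,0.158,1],[0.01,-0.05,-0.19,0.158,1],[0.01,-0.05,-0.19,0.158,1],[0.02,-0.05,-0.19,0.158,1],[0.02,-0.05,-0.19,0.158,1],[0,0,-0.19,0,1],[0,0,0,0,1],[0,0,0,0,1]]'
python3 - <<'E'
from h import *
o=r.get_obs();R=cv2.Rodrigues(np.array(o["orientation"],float))[0];print(R.round(4).tolist(),np.degrees(np.arctan2(R[1,1],R[0,1])),np.round(o["joints"],2),np.array(o["tcp_pos"]).round(4))
E
```

```text
clock: 3.33
tcp_pos: [0.499, 0.1741, 0.2087]
orientation: [2.726, 1.562, -0.006]
contact_force: [-0.4, 0.3, 1.3]
grip_width: 0.085
gripper_force: 0.0
[[0.5058, 0.8626, -0.0032], [0.8626, -0.5059, -0.0019], [-0.0032, -0.0018, -1.0]] -30.387878629499422 [ 0.13  0.31 -0.7   1.86  0.22  1.06 -1.19] [0.499  0.1741 0.2087]
```

```bash

python3 -m crank '[[0.005,0.015,-0.15,0,1],[0,0,-0.15,0,1],[0,0,-0.15,0,1],[0,0,-0.1,0,1],[0,0,-0.07,0,1],[0,0,0,0,1],[0,0,0,0,1]]' 20
python3 -m crank '[[0,0,0,0,0],[0,0,0,0,-0.2],[0,0,0,0,-0.4],[0,0,0,0,-1],[0,0,0,0,-1],[0,0,0,0,-1],[0,0,0,0,-1],[0,0,0,0,-1]]' 20
python3 - <<'E'
from h import *
for n in("wrist","side"):
    f=r.grab_frame(n);cv2.imwrite(f"pics/{n}3.png",f)
cv2.imwrite("pics/c3.png",cv2.resize(cv2.imread("pics/wrist3.png"),(640,480)))
E
```

```text
clock: 3.92
tcp_pos: [0.5024, 0.1801, 0.0876]
orientation: [2.723, 1.565, 0.004]
contact_force: [-0.4, 0.0, -0.0]
grip_width: 0.0855
gripper_force: 0.0
clock: 4.58
tcp_pos: [0.5005, 0.1797, 0.0853]
orientation: [-2.723, -1.567, 0.0]
contact_force: [-0.3, 0.5, 0.0]
grip_width: -0.0005
gripper_force: 0.0
```

View pics/c3.png

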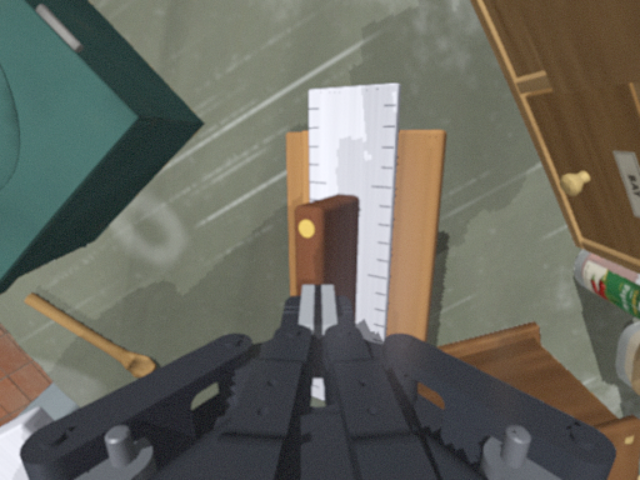

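The fingers shut on nothing. The tips are at (318,290), and the bar is still leaning, with its pin at (306,228). I'll check whether the rule has moved by projecting the earlier points.

```bash
python3 - <<'E'
from h import *
C=cam("wrist");k=1.25
for X in([.5834,.2445,.0809],[.5456,.2664,.0579],[.5121,.2104,.1061],[.4775,.15,.1069],[.5005,.1797,.0853]): print(X,(proj(C,X)*k).round(0))
print("seen pin at z.106",onz(C,[[306/k,228/k]],.106),"corners",onz(C,[[398/k,84/k]],.081),onz(C,[[308/k,90/k]],.058))
E
```

```text
[0.5834, 0.2445, 0.0809] [[400.  83.]]
[0.5456, 0.2664, 0.0579] [[309.  89.]]
[0.5121, 0.2104, 0.1061] [[306. 229.]]
[0.4775, 0.15, 0.1069] [[308. 361.]]
[0.5005, 0.1797, 0.0853] [[318. 277.]]
seen pin at z.106 [[0.51214784 0.2106298  0.106     ]] corners [[0.58222956 0.24442995 0.081     ]] [[0.54464215 0.26626937 0.058     ]]
```

```bash
python3 - <<'E'
from h import *
f=r.grab_frame("scene");g=cv2.imread("pics/side3.png")
T=np.array(r.get_obs()["tcp_pos"]);print(T)
o=[]
for n,im in(("scene",f),("side",g)):
    u=proj(cam(n),T)[0];x,y=int(u[0])-50,int(u[1])-50;print(n,u,"crop",x,y,"pins",proj(cam(n),[[.5121,.2104,.1061],[.4775,.15,.1069]]).tolist())
    o.append(cv2.resize(im[y:y+100,x:x+100],(400,400),interpolation=2))
cv2.imwrite("pics/c4.png",np.hstack(o))
E
```

```text
[0.50051024 0.17969971 0.08522595]
scene [209.09652957 157.37618934] crop 159 107 pins [[207.3428016489053, 148.52245262639656], [207.39772139900847, 155.99128183903085]]
side [246.42996319 154.30512114] crop 196 104 pins [[249.97777819397692, 145.75522212953902], [239.81399418531643, 152.73912276831004]]
```

View pics/c4.png

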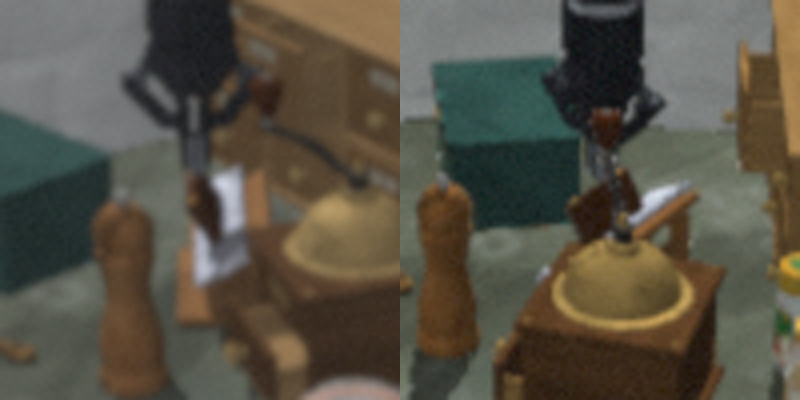

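Scene crop: the shut fingers seem to end right at the bar's top, at about (196,175). I'll check the actual tip height numerically against the reported TCP.

```bash
python3 - <<'E'
from h import *
C=cam("wrist");T=np.array(r.get_obs()["tcp_pos"]);y=np.array([.505,.863,0])
for dz in(0,.01,.02,.03): print(dz,(proj(C,[T+[0,0,dz],T+[0,0,dz]+.011*y])*1.25).round(0).tolist())
im=cv2.imread("pics/wrist3.png");o=r.get_obs();print(o["grip_width"],o["gripper_force"],o["contact_force"])
im=im[200:300,205:305];cv2.imwrite("pics/c5.png",cv2.resize(im,(600,600),interpolation=2))
E
```

```text
0 [[318.0, 277.0], [318.0, 258.0]]
0.01 [[318.0, 285.0], [318.0, 264.0]]
0.02 [[318.0, 293.0], [318.0, 272.0]]
0.03 [[318.0, 302.0], [318.0, 280.0]]
0.00029470829361032315 0.0 [-0.78299918  0.30118741 -0.01859201]
```

View pics/c5.png

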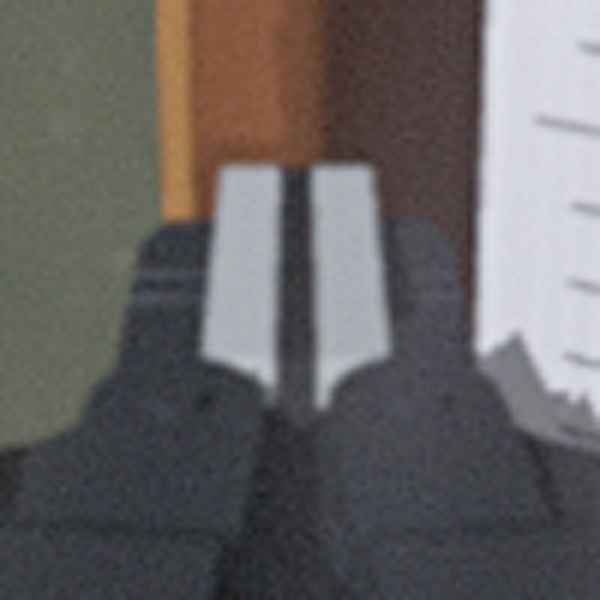

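The pads' front edge is at row 284 (640 px scale), which puts the tips about 28–30 mm above the reported TCP. The scene camera agrees, so the fingers shut just over the bar. I'll part-open, go down in force-watched steps, then close.

```bash

python3 -m crank '[[0,0,0.1,0,0.2],[0,0,0,0,0.2],[0,0,0,0,0.2],[0,0,0,0,0.2],[0,0,-0.1,0,0.2],[0,0,-0.04,0,0.2],[0,0,-0.03,0,0.2],[0,0,0,0,0.2]]' 20
python3 - <<'E'
from h import *
C=cam("wrist");f=r.grab_frame("wrist");T=np.array(r.get_obs()["tcp_pos"]);cv2.imwrite("pics/w6.png",f)
g=f[190:310,160:350];m=(cv2.cvtColor(g,cv2.COLOR_BGR2HSV)[:,:,1]<40)&(g.max(2)>120)&(g.max(2)<200)
n,l,s,c=cv2.connectedComponentsWithStats(m.astype(np.uint8))
for i in range(1,n):
    if s[i,4]>80: print((s[i]+[160,190,0,0,0]).tolist())
y=np.array([.505,.863,0]);x=np.array([.863,-.505,0])
for w in(-.025,.025):
  for dz in(0,.01,.02,.03,.04): print(w,dz,proj(C,T+[0,0,dz]+.011*y+w*x).round(0).tolist())
E
```

```text
clock: 5.4
tcp_pos: [0.4993, 0.1791, 0.0696]
orientation: [-2.722, -1.567, 0.005]
contact_force: [-0.2, -1.1, -0.3]
grip_width: 0.0513
gripper_force: 0.0
[160, 190, 38, 35, 652]
[296, 190, 36, 120, 752]
[267, 213, 23, 97, 322]
[177, 229, 26, 42, 425]
-0.025 0 [[217.0, 206.0]]
-0.025 0.01 [[215.0, 211.0]]
-0.025 0.02 [[213.0, 217.0]]
-0.025 0.03 [[210.0, 224.0]]
-0.025 0.04 [[207.0, 231.0]]
0.025 0 [[293.0, 206.0]]
0.025 0.01 [[295.0, 211.0]]
0.025 0.02 [[297.0, 217.0]]
0.025 0.03 [[300.0, 224.0]]
0.025 0.04 [[303.0, 232.0]]
```

```bash

python3 -m crank '[[0,0,-0.03,0,0.2],[0,0,-0.02,0,0.2],[0,0,-0.02,0,0.2],[0,0,0,0,0.2],[0,0,0,0,0.2]]' 20
python3 -m crank '[[0,0,0,0,-0.1],[0,0,0,0,-0.3],[0,0,0,0,-0.3],[0,0,0,0,-0.5],[0,0,0,0,-0.5],[0,0,0,0,-0.5]]' 20
```

```text
clock: 5.87
tcp_pos: [0.5004, 0.1797, 0.0572]
orientation: [-2.723, -1.567, 0.001]
contact_force: [-0.1, 0.5, 0.6]
grip_width: 0.0512
gripper_force: 0.0
clock: 6.37
tcp_pos: [0.5016, 0.1794, 0.0579]
orientation: [2.722, 1.566, 0.002]
contact_force: [1.8, -2.3, 4.4]
grip_width: 0.0243
gripper_force: 19.1
```

Contact at 24 mm opening, as predicted for the tilted bar. I'll squeeze while lifting slowly so the bar rights itself between the pads.

```bash

python3 -m crank '[[0,0,0,0,-1],[0,0,0,0,-1],[0,0,0.01,0,-1],[0,0,0.01,0,-1],[0,0,0.01,0,-1],[0,0,0.01,0,-1],[0,0,0,0,-1],[0,0,0,0,-1]]' 30
python3 -m crank '[[0,0,0.02,0,-1],[0,0,0.02,0,-1],[0,0,0.02,0,-1],[0,0,0.03,0,-1],[0,0,0.04,0,-1],[0,0,0.04,0,-1],[0,0,0,0,-1],[0,0,0,0,-1]]' 50
```

```text
clock: 7.03
tcp_pos: [0.5002, 0.1804, 0.0655]
orientation: [-2.722, -1.567, -0.0]
contact_force: [-1.1, -0.5, 5.2]
grip_width: 0.0184
gripper_force: 29.8
clock: 7.7
tcp_pos: [0.501, 0.1798, 0.1]
orientation: [2.723, 1.566, 0.002]
contact_force: [0.8, -0.3, -3.2]
grip_width: 0.015
gripper_force: 47.9
```

Opening 15–16 mm and about 3 N down on the tool: the bar is held and aligned. Lift clear and measure the rule's pose in the hand.

```bash

python3 -m crank '[[0,0,0.1,0,-1],[0,0,0.18,0,-1],[0,0,0.18,0,-1],[0,0,0.18,0,-1],[0,0,0.18,0,-1],[0,0,0.18,0,-1],[0,0,0.18,0,-1],[0,0,0.12,0,-1]]' 50
python3 -m crank '[[0,0,0,0,-1],[0,0,0,0,-1]]'
python3 - <<'E'
from h import *
for n in("wrist","scene","side"):
    C=cam(n);f=r.grab_frame(n);np.savez(f"pics/{n}7.npz",f=f,K=C[0],d=C[1],R=C[2],t=C[3]);cv2.imwrite(f"pics/{n}7.png",f)
u=proj(cam("scene"),r.get_obs()["tcp_pos"])[0];x,y=int(u[0])-60,int(u[1])-60;print("crop",x,y)
a=cv2.resize(cv2.imread("pics/wrist7.png"),(512,384));b=cv2.resize(cv2.imread("pics/scene7.png")[y:y+120,x:x+90],(288,384),interpolation=2)
cv2.imwrite("pics/c7.png",np.hstack([a,b]))
E
```

```text
clock: 8.37
tcp_pos: [0.5009, 0.1802, 0.3627]
orientation: [2.722, 1.567, 0.005]
contact_force: [1.7, 0.1, -3.4]
grip_width: 0.0152
gripper_force: 48.0
clock: 8.53
tcp_pos: [0.5009, 0.18, 0.36]
orientation: [2.722, 1.566, 0.003]
contact_force: [0.0, 0.3, -3.7]
grip_width: 0.0154
gripper_force: 48.0
crop 145 22
```

View pics/c7.png

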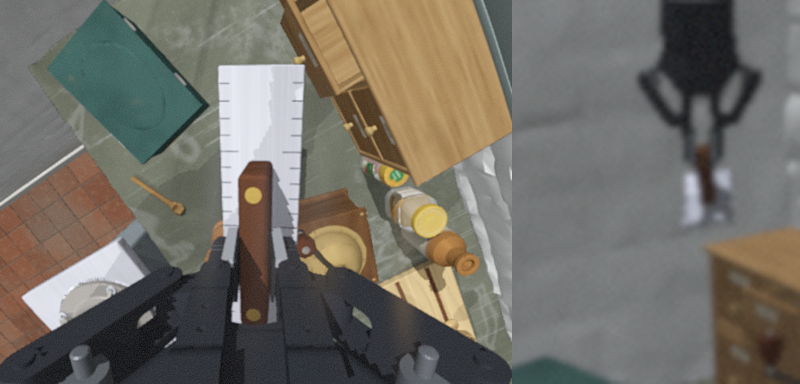

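The rule is level in the hand: blade end corners at (219,66) and (304,66), pins at (253,195) and (253,316). Now I'll compute its pose in the tool frame and the board edge line precisely.

```bash
cat > rule.py <<'E'
from h import *
def pins(f):
    g=f.copy();hs=cv2.cvtColor(g,cv2.COLOR_BGR2HSV);m=cv2.inRange(hs,(18,110,90),(35,255,255))
    n,l,s,c=cv2.connectedComponentsWithStats(m);return [c[i] for i in range(1,n) if 30<s[i,4]<500 and 235<c[i][0]<275]
def blade(f):
    g=f[40:150,200:320];hs=cv2.cvtColor(g,cv2.COLOR_BGR2HSV);m=((hs[:,:,1]<45)&(hs[:,:,2]>150)).astype(np.uint8)
    m=cv2.morphologyEx(m,3,np.ones((7,7)));n,l,s,c=cv2.connectedComponentsWithStats(m);i=1+s[1:,4].argmax();m=(l==i)
    rows=[(y,np.where(m[y])[0][[0,-1]]) for y in range(40,75)]
    Lf=np.polyfit([y for y,_ in rows],[a[0]-.5 for _,a in rows],1);Rf=np.polyfit([y for y,_ in rows],[a[1]+.5 for _,a in rows],1)
    cols=[(x,np.where(m[:,x])[0][0]-.5) for x in range(30,90)];Tf=np.polyfit(*zip(*cols),1)
    out=[]
    for q in(Lf,Rf):
        y=(Tf[0]*q[1]+Tf[1])/(1-Tf[0]*q[0]);out.append([q[0]*y+q[1]+200,y+40])
    return np.array(out)
E
python3 - <<'E'
from rule import *
z=np.load("pics/wrist7.npz");C=(z["K"],z["d"],z["R"],z["t"]);f=z["f"]
o=r.get_obs();T=np.array(o["tcp_pos"]);Rt=cv2.Rodrigues(np.array(o["orientation"]))[0]
p=np.array(pins(f));b=blade(f);print("pins",p.tolist(),"blade",b.tolist())
n=np.linalg.norm
for h in np.arange(.33,.40,.01): 
    q=onz(C,b,h);s=onz(C,p,h);print(round(h,3),"w",n(q[0]-q[1]).round(4),"pin",n(s[0]-s[-1]).round(4),"end mid tool",((q.mean(0)-T)@Rt).round(4),"pinmid tool",((s.mean(0)-T)@Rt).round(4))
# board
z=np.load("pics/side7.npz");S=(z["K"],z["d"],z["R"],z["t"]);hs=cv2.cvtColor(z["f"],cv2.COLOR_BGR2HSV)
m=cv2.inRange(hs,(12,60,140),(30,200,255));E=[]
for y in range(243,296):
    xs=np.where(m[y,245:275])[0]
    if len(xs): E.append((245+xs[0]-.5,y))
E=np.array(E);q=np.polyfit(E[:,1],E[:,0],1);print("fit",q,np.abs(np.polyval(q,E[:,1])-E[:,0]).max())
g=onz(S,[[np.polyval(q,y),y] for y in(240,298)],.016);d=g[0]-g[1];print("edge pts",g.round(4).tolist(),"yaw",np.degrees(np.arctan2(d[1],d[0])))
for x in(265,270,300,310): ys=np.where(m[225:315,x])[0]+225;print(x,ys[0],ys[-1],onz(S,[[x,ys[0]-.5]],.016).round(4),onz(S,[[x,ys[-1]+.5]],0).round(4))
E
```

```text
pins [[252.65106382978723, 194.89361702127658], [252.80152671755727, 314.46564885496184]] blade [[218.06720972760058, 64.95102120776514], [304.3642285220999, 62.831361174024174]]
0.33 w 0.0587 pin 0.1108 end mid tool [0.1042 0.0053 0.027 ] pinmid tool [-0.0442 -0.0006  0.0274]
0.34 w 0.0558 pin 0.1053 end mid tool [0.1027 0.0051 0.017 ] pinmid tool [-0.0385 -0.0006  0.0174]
0.35 w 0.0529 pin 0.0999 end mid tool [0.1011 0.0048 0.007 ] pinmid tool [-0.0327 -0.0006  0.0073]
0.36 w 0.05 pin 0.0945 end mid tool [ 0.0996  0.0045 -0.003 ] pinmid tool [-0.027  -0.0006 -0.0027]
0.37 w 0.0472 pin 0.089 end mid tool [ 0.098   0.0042 -0.013 ] pinmid tool [-0.0213 -0.0006 -0.0127]
0.38 w 0.0443 pin 0.0836 end mid tool [ 0.0965  0.0039 -0.023 ] pinmid tool [-0.0155 -0.0006 -0.0227]
0.39 w 0.0414 pin 0.0782 end mid tool [ 0.0949  0.0036 -0.033 ] pinmid tool [-0.0098 -0.0006 -0.0327]
0.4 w 0.0385 pin 0.0727 end mid tool [ 0.0934  0.0034 -0.043 ] pinmid tool [-0.0041 -0.0006 -0.0427]
fit [-8.68408321e-02  2.82935656e+02] 0.5350749879053751
edge pts [[0.5748, -0.2477, 0.016], [0.5691, -0.4984, 0.016]] yaw 88.70456148090392
265 235 299 [[ 0.5831 -0.2192  0.016 ]] [[ 0.5906 -0.4867 -0.    ]]
270 235 299 [[ 0.5989 -0.2182  0.016 ]] [[ 0.6042 -0.4858  0.    ]]
300 253 300 [[ 0.6908 -0.3005  0.016 ]] [[ 0.6858 -0.4846  0.    ]]
310 244 302 [[ 0.7232 -0.2553  0.016 ]] [[ 0.7126 -0.4904  0.    ]]
```

Blade top is about 3 mm above TCP height, so the underside is about 6 mm below the TCP. The rule is within 1 mm of centred lengthwise, with maybe a few degrees of residual roll that will settle on the worktop. Carrying it over the coffee mill and turning it +29°.

```bash

python3 -m crank '[[0.01,-0.15,0,0.08,-1],[0.01,-0.19,0,0.08,-1],[0.01,-0.19,0,0.08,-1],[0.01,-0.19,0,0.08,-1],[0.01,-0.19,0,0.08,-1],[0.01,-0.19,0,0.08,-1],[0.01,-0.19,0,0.08,-1],[0.01,-0.19,0,0.08,-1]]' 50
python3 -m crank '[[0.01,-0.19,0,0,-1],[0.01,-0.19,0,0,-1],[0.01,-0.19,0,0,-1],[0.01,-0.19,0,0,-1],[0.01,-0.19,0,0,-1],[0.02,-0.15,0,0,-1],[0,-0.1,0,0,-1],[0,0,0,0,-1]]'
python3 -m crank '[[0,0,-0.15,0,-1],[0,0,-0.2,0,-1],[0,0,-0.2,0,-1],[0,0,-0.15,0,-1],[0,0,0,0,-1],[0,0,0,0,-1],[0,0,0,0,-1]]'
cat > look.py <<'E'
from rule import *
import sys
n=sys.argv[1];o=r.get_obs()
for c in("wrist","side","scene"):
    C=cam(c);f=r.grab_frame(c);np.savez(f"pics/{c}{n}.npz",f=f,K=C[0],d=C[1],R=C[2],t=C[3]);cv2.imwrite(f"pics/{c}{n}.png",f)
R=cv2.Rodrigues(np.array(o["orientation"]))[0];print("tcp",o["tcp_pos"].round(4) if hasattr(o["tcp_pos"],"round") else o["tcp_pos"],"closing yaw",np.degrees(np.arctan2(R[1,1],R[0,1])),"F",np.round(o["contact_force"],1),np.round(o["joints"],2))
E
python3 look.py 8
python3 - <<'E'
from rule import *
z=np.load("pics/wrist8.npz");C=(z["K"],z["d"],z["R"],z["t"]);f=z["f"]
b=blade(f);p=np.array(pins(f));print(b.tolist(),p.tolist())
print("board corners expected px",proj(C,[[.575,-.2185,.016],[.569,-.4985,.016],[.745,-.22,.016]]).round(0).tolist())
hs=cv2.cvtColor(f,cv2.COLOR_BGR2HSV);m=cv2.inRange(hs,(12,60,120),(30,200,255))
n,l,s,c=cv2.connectedComponentsWithStats(m)
for i in range(1,n):
    if s[i,4]>300: print(s[i].tolist())
E
```

```text
clock: 9.35
tcp_pos: [0.5154, -0.1182, 0.3575]
orientation: [-2.243, -2.197, 0.003]
contact_force: [1.1, 0.8, -2.4]
grip_width: 0.0149
gripper_force: 49.5
clock: 10.02
tcp_pos: [0.528, -0.3625, 0.3557]
orientation: [-2.254, -2.184, 0.006]
contact_force: [-1.0, -0.9, -3.4]
grip_width: 0.0146
gripper_force: 49.6
clock: 10.6
tcp_pos: [0.5317, -0.3563, 0.2208]
orientation: [2.246, 2.194, 0.001]
contact_force: [0.5, -0.3, -1.6]
grip_width: 0.0148
gripper_force: 49.5
tcp [ 0.5317 -0.3563  0.2208] closing yaw -1.3502520025309692 F [ 0.5 -0.3 -1.6] [ 0.8   0.44 -0.43  1.6   0.19  1.14  0.31]
[[214.59803266944567, 63.678057651486824], [301.06303842908693, 63.39937077546242]] [[252.9170305676856, 194.59825327510916], [253.51351351351352, 313.6689189189189]]
board corners expected px [[286.0, 55.0], [280.0, 256.0], [418.0, 56.0]]
[287, 54, 133, 202, 18115]
```

```bash
python3 - <<'E'
from rule import *
z=np.load("pics/wrist8.npz");C=(z["K"],z["d"],z["R"],z["t"]);f=z["f"]
hs=cv2.cvtColor(f,cv2.COLOR_BGR2HSV);m=cv2.inRange(hs,(12,60,120),(30,200,255))
m=cv2.morphologyEx(m,3,np.ones((9,9)))
def fit(P,ax):
    P=np.array(P,float)
    for _ in range(4):
        q=np.polyfit(P[:,1-ax],P[:,ax],1);e=np.abs(np.polyval(q,P[:,1-ax])-P[:,ax]);P=P[e<=max(.8,e.std()*2)]
    t=np.array([P[:,1-ax].min(),P[:,1-ax].max()]);L=np.c_[np.polyval(q,t),t] if ax==0 else np.c_[t,np.polyval(q,t)]
    return onz(C,L,.016),len(P)
right=[(np.where(m[y])[0][-1]+.5,y) for y in range(65,245)]
top=[(x,np.where(m[:,x])[0][0]-.5) for x in range(305,410)]
bot=[(x,np.where(m[:,x])[0][-1]+.5) for x in range(345,400)]
for n,P,ax in(("far edge",right,0),("top",top,1),("bottom",bot,1)):
    g,k=fit(P,ax);d=g[1]-g[0];print(n,k,g.round(4).tolist(),np.degrees(np.arctan2(d[1],d[0])).round(2))
z=np.load("pics/side8.npz");S=(z["K"],z["d"],z["R"],z["t"]);hs=cv2.cvtColor(z["f"],cv2.COLOR_BGR2HSV)
m=cv2.inRange(hs,(12,60,140),(30,200,255));C=S
g,k=fit([(np.where(m[y,:340])[0][np.where(m[y,:340])[0]>262-0.087*(y-240)-6][0]-.5,y) for y in range(240,296)],0)
print("side near edge",k,g.round(4).tolist())
E
```

```text
far edge 150 [[0.7475, -0.231, 0.016], [0.7424, -0.4838, 0.016]] -91.17
top 22 [[0.6104, -0.2145, 0.016], [0.7036, -0.2335, 0.016]] -11.5
bottom 47 [[0.6681, -0.5006, 0.016], [0.7401, -0.5015, 0.016]] -0.7
side near edge 56 [[0.5748, -0.2477, 0.016], [0.5694, -0.4871, 0.016]]
```

Board found: near edge at x≈0.5735 (two cameras agree to ±1.5 mm), yaw 88.8°, y centre ≈ −0.359. I'll lower the rule to just above the worktop with a gap of a few mm.

```bash

python3 -m crank '[[0.015,-0.01,-0.15,0,-1],[0.01,0,-0.2,0,-1],[0,0,-0.2,0,-1],[0,0,-0.2,0,-1],[0,0,-0.15,0,-1],[0,0,-0.06,0,-1],[0,0,0,0,-1],[0,0,0,0,-1]]'
python3 look.py 9
python3 - <<'E'
from rule import *
z=np.load("pics/wrist9.npz");C=(z["K"],z["d"],z["R"],z["t"]);f=z["f"];T=r.get_obs()["tcp_pos"]
b=blade(f);print(b.tolist());g=onz(C,b,T[2]);print("end corners",g.round(4).tolist(),np.linalg.norm(g[0]-g[1]))
E
```

```text
clock: 11.42
tcp_pos: [0.5369, -0.3589, 0.029]
orientation: [2.247, 2.193, 0.001]
contact_force: [0.8, -0.5, -2.8]
grip_width: 0.0147
gripper_force: 49.6
tcp [ 0.5369 -0.3589  0.029 ] closing yaw -1.378862588950632 F [ 0.8 -0.5 -2.8] [ 0.76  0.65 -0.37  1.74  0.31  0.81  0.22]
[[214.3483193277311, 63.5], [301.45000000000005, 63.5]]
end corners [[0.5165, -0.2602, 0.0304], [0.5665, -0.2613, 0.0304]] 0.05000647395315899
```

```bash

python3 -m crank '[[0.01,0.006,-0.04,0,-1],[0.01,0,-0.03,0,-1],[0,0,-0.015,0,-1],[0,0,-0.01,0,-1],[0,0,0,0,-1]]'
python3 -m crank '[[0,0,-0.01,0,-1],[0,0,0,0,-1]]'
python3 -m crank '[[0,0,-0.01,0,-1],[0,0,0,0,-1]]'
```

```text
clock: 11.98
tcp_pos: [0.5393, -0.3568, 0.0077]
orientation: [-2.247, -2.194, 0.0]
contact_force: [-0.4, 0.2, -2.0]
grip_width: 0.0146
gripper_force: 49.6
clock: 12.15
tcp_pos: [0.5403, -0.3571, 0.0067]
orientation: [2.247, 2.194, 0.001]
contact_force: [0.6, 0.4, 0.1]
grip_width: 0.015
gripper_force: 48.6
clock: 12.32
tcp_pos: [0.5416, -0.3572, 0.0058]
orientation: [2.245, 2.193, 0.003]
contact_force: [0.4, 1.2, 5.7]
grip_width: 0.0145
gripper_force: 49.2
```

Touchdown felt. I'll ease the grip and slide in 1 mm steps towards the board, watching the x force.

```bash

python3 -m crank '[[0,0,0.004,0,-1],[0,0,0,0,-1],[0,0,0,0,-1]]' 20
python3 -m crank '[[0.005,0,0,0,-1],[0.005,0,0,0,-1],[0,0,0,0,-1]]'
python3 -m crank '[[0.005,0,0,0,-1],[0,0,0,0,-1]]'
python3 look.py 10
python3 - <<'E'
from rule import *
z=np.load("pics/wrist10.npz");C=(z["K"],z["d"],z["R"],z["t"]);f=z["f"]
b=blade(f);g=onz(C,b,.006);print(b.round(1).tolist(),"end corners",g.round(4).tolist(),np.linalg.norm(g[0]-g[1]))
m=cv2.inRange(cv2.cvtColor(f,cv2.COLOR_BGR2HSV),(12,60,120),(30,200,255));E=[(np.where(m[y,280:])[0][0]+279.5,y) for y in range(40,60) if m[y,280:340].any()];print(E[:3],E[-3:]);
cv2.imwrite("pics/c10.png",np.hstack([cv2.resize(f[:200,180:380],(400,400),interpolation=2),cv2.resize(cv2.imread("pics/side10.png")[210:330,230:350],(400,400),interpolation=2)]))
E
```

```text
clock: 12.57
tcp_pos: [0.5407, -0.3573, 0.0059]
orientation: [2.246, 2.194, 0.002]
contact_force: [1.0, 0.4, 4.4]
grip_width: 0.0142
gripper_force: 49.1
clock: 12.82
tcp_pos: [0.541, -0.3573, 0.0056]
orientation: [-2.247, -2.194, 0.002]
contact_force: [-2.1, 1.0, 8.3]
grip_width: 0.0148
gripper_force: 49.4
clock: 12.98
tcp_pos: [0.5411, -0.3572, 0.0055]
orientation: [-2.247, -2.193, 0.003]
contact_force: [-2.6, 1.6, 9.3]
grip_width: 0.015
gripper_force: 49.6
tcp [ 0.5411 -0.3572  0.0055] closing yaw -1.385734496134582 F [-2.6  1.6  9.3] [ 0.74  0.69 -0.36  1.73  0.32  0.78  0.2 ]
[[210.5, 63.8], [297.1, 63.4]] end corners [[0.5183, -0.2584, 0.006], [0.5683, -0.2594, 0.006]] 0.05000516971979119
[(np.float64(314.5), 40), (np.float64(314.5), 41), (np.float64(314.5), 42)] [(np.float64(313.5), 57), (np.float64(313.5), 58), (np.float64(313.5), 59)]
```

View pics/c10.png

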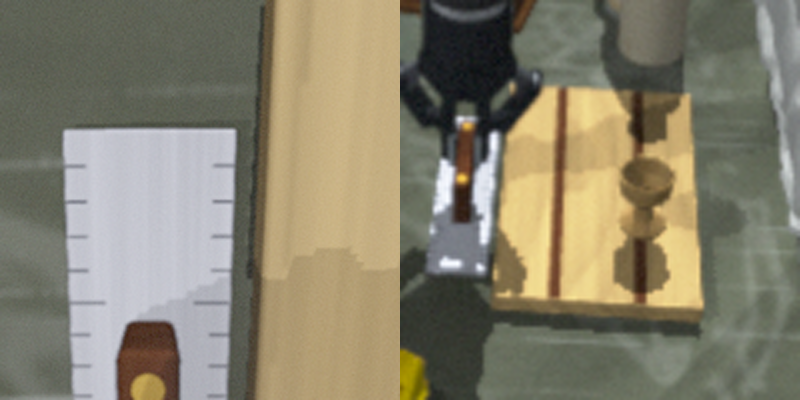

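View: the rule lies parallel to the board with a visible gap. The rule's edge is at (236,130) and the board's edge at about (262,130) in the left half, so roughly 6 mm. Down-pressure is holding it by friction, so I'll lift 2 mm off and carry on sideways.

```bash

python3 -m crank '[[0,0,0.01,0,-1],[0,0,0,0,-1]]'
python3 -m crank '[[0.005,0,0,0,-1],[0.005,0,0,0,-1],[0,0,0,0,-1]]'
cat > gap.py <<'E'
from rule import *
C=cam("wrist");f=r.grab_frame("wrist");b=blade(f);T=r.get_obs()["tcp_pos"];h=max(T[2],.006);g=onz(C,b,h)
m=cv2.inRange(cv2.cvtColor(f,cv2.COLOR_BGR2HSV),(12,60,120),(30,200,255));m=cv2.morphologyEx(m,2,np.ones((3,3)))
E=np.array([((np.where(m[y,290:])[0][0]+289.5),y) for y in range(25,58)]);q=np.polyfit(E[:,1],E[:,0],1);e=onz(C,[[np.polyval(q,y),y] for y in(25,57)],.016)
x=e[0,0]+(e[1,0]-e[0,0])*(g[1,1]-e[0,1])/(e[1,1]-e[0,1])
print("rule end corners",g.round(4).tolist(),"board edge x there",x.round(4),"gap",(x-g[1,0]).round(4),"edge yaw",np.degrees(np.arctan2(*(e[0]-e[1])[1::-1])).round(1),"rule yaw",np.degrees(np.arctan2(*(g[1]-g[0])[1::-1])).round(2))
E
python3 gap.py
```

```text
clock: 13.3
tcp_pos: [0.5415, -0.3573, 0.0066]
orientation: [-2.248, -2.193, 0.001]
contact_force: [0.4, 0.4, -2.7]
grip_width: 0.0145
gripper_force: 48.2
clock: 13.55
tcp_pos: [0.5444, -0.3569, 0.0066]
orientation: [-2.247, -2.194, 0.0]
contact_force: [0.1, 0.2, -3.2]
grip_width: 0.0148
gripper_force: 48.2
rule end corners [[0.5221, -0.2579, 0.0067], [0.5727, -0.2591, 0.0067]] board edge x there 0.5758 gap 0.0032 edge yaw 88.1 rule yaw -1.38
```

```bash

python3 -m crank '[[0.005,0,0,0,-1],[0.005,0,0,0,-1],[0,0,0,0,-1]]'
python3 -m crank '[[0.004,0,0,0,-1],[0,0,0,0,-1]]'
python3 -m crank '[[0.004,0,0,0,-1],[0,0,0,0,-1]]'; python3 gap.py
```

```text
clock: 13.85
tcp_pos: [0.5469, -0.357, 0.0071]
orientation: [2.248, 2.195, 0.0]
contact_force: [-0.3, 0.8, -2.5]
grip_width: 0.0149
gripper_force: 48.2
clock: 14.02
tcp_pos: [0.5476, -0.3571, 0.0071]
orientation: [2.248, 2.195, 0.0]
contact_force: [0.9, -0.1, -1.8]
grip_width: 0.0151
gripper_force: 48.2
clock: 14.18
tcp_pos: [0.5478, -0.3571, 0.007]
orientation: [-2.248, -2.194, 0.001]
contact_force: [-1.8, 1.2, -1.9]
grip_width: 0.0147
gripper_force: 48.2
rule end corners [[0.5255, -0.2581, 0.007], [0.5761, -0.2593, 0.007]] board edge x there 0.5759 gap -0.0002 edge yaw 88.0 rule yaw -1.39
```

Camera gap is about 0 and the x force is −1.8 N, so it's touching. I'll press slightly to seat it, lower and check.

```bash

python3 -m crank '[[0.004,0,0,0,-1],[0,0,0,0,-1]]'
python3 -m crank '[[0,0,-0.006,0,-1],[0,0,-0.004,0,-1],[0,0,0,0,-1]]'; python3 gap.py
```

```text
clock: 14.4
tcp_pos: [0.5479, -0.3571, 0.0069]
orientation: [-2.247, -2.193, 0.002]
contact_force: [-4.1, 0.1, 0.2]
grip_width: 0.0144
gripper_force: 48.3
clock: 14.65
tcp_pos: [0.5482, -0.3571, 0.0056]
orientation: [-2.247, -2.194, 0.002]
contact_force: [-6.4, 1.6, 5.9]
grip_width: 0.0145
gripper_force: 49.1
rule end corners [[0.5264, -0.2579, 0.006], [0.5756, -0.2595, 0.006]] board edge x there 0.5761 gap 0.0005 edge yaw 88.7 rule yaw -1.89
```

```bash

python3 -m crank '[[-0.003,0,0.002,0,-1],[0,0,0,0,-0.6],[0,0,0,0,-0.55],[0,0,0,0,-0.5],[0,0,0,0,-0.4],[0,0,0,0,-0.3],[0,0,0,0,-0.3],[0,0,0,0,-0.3]]' 20; python3 gap.py
```

```text
clock: 15.37
tcp_pos: [0.5486, -0.3571, 0.0055]
orientation: [2.248, 2.195, 0.0]
contact_force: [0.3, -0.1, -0.1]
grip_width: 0.0298
gripper_force: 0.0
rule end corners [[0.5258, -0.2578, 0.006], [0.5748, -0.2597, 0.006]] board edge x there 0.5761 gap 0.0014 edge yaw 88.9 rule yaw -2.2
```

Released with zero contact. Lift clear and check both ends from above.

```bash

python3 -m crank '[[0,0,0.05,0,-0.3],[0,0,0.1,0,-0.3],[0,0,0.15,0,-0.3],[0,0,0.2,0,1],[0,0,0.2,0,1],[0,0,0.2,0,1],[0,0,0.15,0,1],[0,0,0.05,0,1]]'
python3 -m crank '[[0,-0.1,0,0,1],[0,-0.15,0,0,1],[0,-0.1,0,0,1],[0,0,0,0,1],[0,0,0,0,1]]'
python3 look.py 12
python3 - <<'E'
from rule import *
z=np.load("pics/wrist12.npz");C=(z["K"],z["d"],z["R"],z["t"]);f=z["f"]
ex=proj(C,[[.525,-.258,.006],[.575,-.26,.006],[.5215,-.458,.006],[.5715,-.46,.006]]);print("expected corners px",ex.round(1).tolist())
hs=cv2.cvtColor(f,cv2.COLOR_BGR2HSV)
W=((hs[:,:,1]<45)&(hs[:,:,2]>140)).astype(np.uint8);W=cv2.morphologyEx(W,3,np.ones((5,5)));n,l,s,c=cv2.connectedComponentsWithStats(W)
x0,x1,y0,y1=[int(v) for v in(ex[:,0].min()-12,ex[:,0].max()+12,ex[:,1].min()-12,ex[:,1].max()+12)]
i=np.bincount(l[y0:y1,x0:x1].ravel(),minlength=n)[1:].argmax()+1;w=l==i;print("blade comp",s[i].tolist())
B=cv2.inRange(hs,(12,60,110),(30,210,255))
a,b=s[i,1]+4,s[i,1]+s[i,3]-4;LE,RE,BE=[],[],[]
for y in range(a,b):
    xs=np.where(w[y])[0]
    if len(xs)>5: LE.append((xs[0]-.5,y));RE.append((xs[-1]+.5,y))
for y in range(a-12,b+12):
    k=int(np.interp(y,[a,b],[ex[1,0],ex[3,0]]));t=np.where(B[y,k-4:k+25])[0]
    if len(t): BE.append((k-4+t[0]-.5,y))
def rob(P):
    P=np.array(P)
    for _ in range(5): q=np.polyfit(P[:,1],P[:,0],1);e=np.abs(np.polyval(q,P[:,1])-P[:,0]);P=P[e<=max(.7,1.5*e.std())]
    return q,len(P)
for n_,P,h in(("left",LE,.006),("right",RE,.006),("board",BE,.016)):
    q,k=rob(P);g=onz(C,[[np.polyval(q,y),y] for y in(s[i,1],s[i,1]+s[i,3])],h);d=g[0]-g[1];sl=d[0]/d[1]
    print(n_,k,"x@-.26 %.4f x@-.46 %.4f yaw %.2f"%(g[0,0]+sl*(-.26-g[0,1]),g[0,0]+sl*(-.46-g[0,1]),np.degrees(np.arctan2(d[1],d[0]))))
mx=s[i,0]+s[i,2]/2;print("ends",onz(C,[[mx,s[i,1]-.5],[mx,s[i,1]+s[i,3]-.5]],.006).round(4).tolist())
E
```

```text
clock: 16.08
tcp_pos: [0.551, -0.358, 0.2327]
orientation: [2.241, 2.188, 0.004]
contact_force: [-0.0, -0.1, -0.1]
grip_width: 0.0853
gripper_force: 0.0
clock: 16.5
tcp_pos: [0.5475, -0.4283, 0.2251]
orientation: [-2.25, -2.191, 0.0]
contact_force: [-0.1, 1.2, -0.1]
grip_width: 0.0852
gripper_force: 0.0
tcp [ 0.5475 -0.4283  0.2251] closing yaw -1.5113434552147325 F [-0.1  1.2 -0.1] [ 0.84  0.52 -0.4   1.45  0.21  1.21  0.39]
expected corners px [[233.0, 31.9], [272.2, 32.4], [236.9, 183.3], [271.2, 183.8]]
blade comp [202, 32, 72, 153, 4813]
left 142 x@-.26 0.5252 x@-.46 0.5203 yaw 88.60
right 139 x@-.26 0.5759 x@-.46 0.5717 yaw 88.80
board 167 x@-.26 0.5764 x@-.46 0.5708 yaw 88.40
ends [[0.5314, -0.2578, 0.006], [0.5231, -0.4598, 0.006]]
```

Flush: rule edge and board edge agree to within about 1 mm at both ends, with yaw 88.7° against 88.4°. Last check: centring along the edge, and that nothing else moved.

```bash
python3 - <<'E'
from rule import *
z=np.load("pics/wrist12.npz");C=(z["K"],z["d"],z["R"],z["t"]);hs=cv2.cvtColor(z["f"],cv2.COLOR_BGR2HSV);B=cv2.inRange(hs,(12,60,110),(30,210,255))
for x in(285,292,299):
    t=np.where(B[:280,x])[0];print(x,t[0],t[-1],onz(C,[[x,t[0]-.5],[x,t[-1]+.5]],.016).round(4)[:,:2].tolist())
S=cam("side");s=np.load("pics/side12.npz")["f"];s7=np.load("pics/side7.npz")["f"]
for f in(s7,s):
    m=cv2.inRange(cv2.cvtColor(f,cv2.COLOR_BGR2HSV),(12,60,140),(30,200,255))
    for x in(266,272): t=np.where(m[225:312,x])[0]+225;print("side",x,t[0],t[-1],onz(S,[[x,t[0]-.5],[x,t[-1]+.5]],.016).round(4)[:,:2].tolist())
d=cv2.absdiff(cv2.GaussianBlur(s,(3,3),0),cv2.GaussianBlur(s7,(3,3),0)).max(2)
for n,X in(("egg",[.69,-.41,.03]),("mug",[.37,-.43,.04]),("pepper",[.37,.06,.08])):
    u=proj(S,X)[0].astype(int);print(n,u,"diff px>40:",int((d[u[1]-25:u[1]+25,u[0]-20:u[0]+20]>40).sum()))
E
```

```text
285 0 210 [[0.5904, -0.2257], [0.5908, -0.4983]]
292 0 210 [[0.599, -0.2258], [0.601, -0.4986]]
299 0 210 [[0.6075, -0.226], [0.6113, -0.4989]]
side 266 235 299 [[0.5862, -0.219], [0.5932, -0.5024]]
side 272 235 299 [[0.6052, -0.2177], [0.6093, -0.5014]]
side 266 235 299 [[0.5862, -0.219], [0.5932, -0.5024]]
side 272 235 299 [[0.6052, -0.2177], [0.6093, -0.5014]]
egg [301 273] diff px>40: 0
mug [186 270] diff px>40: 9
pepper [208 170] diff px>40: 68
```

```bash
python3 -c "
from bench import r
print(r.hand_in())"
```

```text
the job is handed in; nothing more can be done
None
```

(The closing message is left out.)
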